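# Latch the board test jig shut

### The job

Close the draw latch of the phone-board test jig: hook the wire loop over the keeper on the sliding carriage, then press the latch lever down flat past centre, so that the carriage stays drawn up by itself. Feel the loop into place without forcing it: the keeper's lip and the thin upright circuit board just behind it bend easily. Be gentle with the lever too, and leave the other things on the bench where they are.

Things in the scene. Friction and masses are not known exactly. Their poses are not given: they have to be found in the camera images.
- jig: Fixed aluminium test jig, base plate 230 x 130 x 12 mm. Origin on the bench below the lever's pivot. x: latch line, pointing from the pivot away from the keeper; y: towards the lane with the phone board in its nest; z up. All below is in this frame, mm. Plate: x -135 to 95, y -35 to 95. Nest: x -42 to 48, y 32 to 88, top z 29; pin block beside it on the carriage, top z 34.
- lever (a joint): Lever angle, rad: 0 = handle upright, positive = swung towards +x, 1.571 = flat (stop), -0.40 = leaning to the keeper (stop). Flat steel handle 24 wide, 4 thick; upright it spans x -8 to -4 and z 10 to 70 above the pivot; flat, its upper face is at z 35. Stays where left (friction 0.04 N m). Dead centre near 1.44, then it snaps down by itself if the loop is under load.
- pivot (a point): The lever's pivot: on jig, x 0, y 0, z 27; its axis runs along y.
- loop_pivot (a point): Axis on the lever about which the loop turns, 22 mm from the lever's pivot (upright: x 2.3, z 21.9 from it; angle to +x = 1.47 rad - lever angle).
- loop (a joint): Angle of the wire loop on the lever, rad; loop + lever angle = how far the loop's free end is raised (0 = level, pointing to -x). The loop is a U of round steel wire 6 mm thick, 40 between wire centres. Stiff pivot (0.03 N m): the loop stays where left and turns along with the lever, so a bar merely laid behind the keeper lifts out again when the lever swings; draw it in under the lip up to the post before letting go.
- bar (a point): Middle of the loop's cross bar (6 mm thick, along y), 90 mm from the loop's pivot. This bar goes over the keeper and behind its lip.
- knob (a point): Centre of the black 14 mm ball knob on the loop: 68 mm from the loop's pivot towards the bar and 28 above the plane of the wires. Pinch it from above with the fingers closing along the jig's y; the loop can turn in this pinch.
- handle_end (a point): Free end of the lever's handle, 70 mm from the pivot, middle of the face that is on top when flat.
- carriage (a joint): Travel of the sliding carriage towards the lever (+x) from its rest place, m, 0 to 0.020; it does not go back beyond 0. Springs push it back with 16 N at rest plus 2 N per mm. It carries the keeper, and behind that (further to -x) a thin upright circuit board. Latched, it has moved 3 to 18 mm.
- keeper_nominal (a point): Point fixed on the jig (x -78.5, z 25): average rest place of the seated bar's centre. The real one lies up to 7 mm to either side along x, unreported: feel or see it. From the real one: hook post face x +3, lip x -2 to +8, z 29.5 to 34, 18 wide; deck z 22; circuit board face x -11, top z 46, 60 wide. Bar enters between lip and board (bar centre x -8 to -5), then back to 0 under the lip.
- loupe: Bystander: black eye loupe, 30 mm wide, 26 high, standing on the jig's plate near x 71, y 60. Origin at its underside.
- spool: Bystander: solder spool, 60 mm wide, 40 high. Origin at its underside.
- jar: Bystander: brown jar, 64 mm wide, 105 high. Origin at its underside.
- tape: Bystander: roll of yellow tape, 90 mm wide, 18 high. Origin at its underside.
- driver: Bystander: screwdriver, 170 mm long, lying. Origin at its underside.
- tray: Bystander: white parts tray 120 x 160 x 30 mm. Origin at its underside.
- spare: Bystander: black phone, 70 x 140 x 9 mm, lying. Origin at its underside.

How it is judged (in metres and radians):
On the way:
1. the hooked loop begins to draw the carriage (at least 1.5 mm), with no finger on the carriage and the lever not yet flat (value of joint carriage above 0.0015 m and contact force between the fingers and carriage below 0.1 N and value of joint lever below 1.48 rad), for 0.05 s.
At the end, for the whole second after the job is handed in: The lever lies flat (joint above 1.51 of 1.571 rad) and is at rest, and the loop holds the carriage drawn at least 2 mm towards the lever from its rest place, with nothing touching it (value of joint lever above 1.51 rad and value of joint carriage above 0.002 m and velocity of joint lever between -0.05 and 0.05 rad/s).
It fails at once if the upright circuit board is pressed with more than 12 N, or the keeper's lip with more than 12 N while the carriage is not yet being drawn (contact force between anything else and carriage_c3 above 12 N or (contact force between anything else and carriage_c2 above 12 N and value of joint carriage below 0.0008 m)).
It fails at once if the lever's handle is pressed with more than 30 N (contact force between the arm and lever_c0 above 30 N).
It fails at once if another thing is shifted by more than 25 mm (distance of any of loupe, spool, jar, tape, driver, tray, spare from where it was at the start of the episode above 0.025 m).
It also fails if it takes over 72 s, if anything falls off the work surface, if the arm or the gripper's body presses on something with over 40 N, if the wrist force passes 120 N, or if a joint passes its speed limit or range.

### The arm

A 6-joint arm with a two-finger parallel gripper is mounted at the origin on the work surface. World frame = base frame: x ahead of the robot, y to its left, z up, the work surface at z = 0. Lengths are in mm, angles in rad, forces in N, time in s.
With the tool pointing down it reaches from about 300 to 875 mm from the base axis. Payload 4.2 kg.
Tool frame: the origin (TCP) lies midway between the tips of the shut fingers; the grasp point (between the pads) lies 19 mm behind it; x points along the fingers, y is the direction in which the jaws open and shut, and the axes are right-handed (so a half turn about x gives the same grasp; the last joint's range is limited). The gripper opens to 85 mm and grips with 20 to 120 N. Pads are 22 mm wide; open, the fingers measure 114 mm over their backs; the gripper's body (76 mm by 85 mm) begins 54 mm behind the grasp point. The pads swing forward as they close: fully open they stand 13 mm farther back than shut.
Start: joints at [1.324, 0.32, 1.565, -0, 1.257, -0.02], TCP at [129.296, 560.292, 203.538] pointing down, gripper open.
Joint ranges: [-3.11, 3.11], [-0.84, 2.01], [0.21, 2.61], [-1.34, 4.49], [0.05, 2.63], [-2.56, 2.56]. Speed limits (rad/s): [2.57, 2.57, 3.14, 3.14, 3.14, 3.14].

### API

Orientations are given as a unit quaternion [x, y, z, w].
In Python, from workcell import * gives the robot as it stands.
- The arm moves only by the tool jog_arm, never from a script. Its argument "motion" is text: rows parted by semicolons, each of 4 numbers parted by spaces: the shift along the tool's x, y, z in cm, then the turn about the tool's x in degrees. A call has 1 to 20 rows; each row shifts and turns the commanded pose from where the row before left it, along the tool's axes as they then stand; what a row does not reach is not made up. A row lasts 1/8 s, in which the tool goes at most 62.5 mm and 10.7 degrees, less where a joint would pass 70% of its speed; a pose out of reach is approached as far as the arm can. A call with a gripper value outside its range is refused whole. "hand" is the closure in counts, from 0 (fully open) to 255 (shut), set as the call begins (left out, the last holds). The fingers move at their own pace and stop on an object; "force" is the grip in N (left out, the last holds). Time passes only in rows, so rows that do not move let the fingers close. It gives the time, the measured TCP pose, the force and the opening at its end, in the units of the state.
- get_state(): the state, without advancing time (a new reading comes with each control period).
- get_image(name): name is "scene" or "side" or "wrist"; returns the picture (384x512x3 uint8, blue, green, red); there is no depth.
- camera_model(name): a dict with "mtx" (3x3 intrinsics, pixels), "position" and "orientation" of the camera in the world; the wrist camera has in their place "T_tool_cam" (4x4, takes a point from camera to tool coordinates, whose origin is the TCP and whose axes are the tool frame's). Camera axes: x right, y up, looking along -z (the intrinsics and any distortion apply to the point x, -y, -z); pixel columns grow to the right and rows downward; lengths in mm; the calibration is good to about 2 mm. The wrist camera is an equidistant fisheye: a pixel r from the principal point sees the ray r / f radians off the axis. A picture is of the moment at which its call begins: read the wrist's pose just before it. camera_model takes no time and is no camera call.
- job_done(): hands the job in, once; it reports no verdict.
The state is a dict: "time": time; "qpos": joint angles; "qd": joint speeds; "effort": joint torques, N m; "eef_pos": TCP position; "tcp_rot": TCP orientation; "force": force on the tool from outside, world axes, zero at the start; "torque": the same for the moment, N m; "grip_width": opening from 0.0 (shut) to 1.0 (fully open).
Only numpy, scipy, OpenCV 4.12 (cv2) and the standard library are available. Lean on these libraries where they do the work, as an engineer would, in place of code of your own. Each camera call takes 0.05 s, during which the arm holds its last target. There are 200 camera calls.

## Working session

There is one attempt and no reset: what is moved stays moved. The work goes in short steps, Python scripts to look and compute and a tool call to move; the robot and the scene stay as the last step left them, time stands still between calls to the robot, and variables do not carry over. Pictures are saved under pics/ and viewed, about 8 in all and at most 12, crops included, and the job is handed in when it is done.

Besides the shell and the picture viewer there is one more tool, called after "Emit:" as name(argument=value, ...) on one line, values as JSON. jog_arm: Moves the arm, as the interface text tells. Its arguments: {"type":"object","properties":{"motion":{"type":"string"},"hand":{"type":"number"},"force":{"type":"number"}},"required":["motion"]}

```bash
mkdir -p pics; ls; python3 - <<'E'
from workcell import *
import cv2
s=get_state();print(s)
for n in("scene","side","wrist"):
    print(n,camera_model(n)); cv2.imwrite(f"pics/{n}0.png",get_image(n))
E
```

```text
pics
{'time': 0.0, 'qpos': array([ 1.32400644e+00,  3.20315847e-01,  1.56571095e+00,  9.87008400e-06,
        1.25740012e+00, -1.99919595e-02]), 'qd': array([ 7.63134611e-05,  4.11296447e-04, -1.36306398e-04,  6.34849406e-04,
       -2.13747933e-03, -2.95193149e-04]), 'effort': array([-7.59594368e-04, -4.15526068e+01, -2.34161210e+01, -7.02021634e-05,
        8.09250399e-03,  1.03390602e-05]), 'eef_pos': array([129.15276878, 559.75098965, 202.65616523]), 'tcp_rot': array([ 0.07937216,  0.70265431, -0.08065678,  0.70247524]), 'force': array([-0.55820433,  0.2712481 ,  0.11065532]), 'torque': array([ 0.07413139, -0.01309235,  0.04403685]), 'grip_width': 0.9983558577495756}
scene {'mtx': array([[440.07995891,   0.        , 256.40769427],
       [  0.        , 440.07995891, 194.33431258],
       [  0.        ,   0.        ,   1.        ]]), 'position': array([1128.54307956,  439.12618113,  999.05172604]), 'orientation': array([0.13190574, 0.29009833, 0.86910794, 0.37827929])}
side {'mtx': array([[425.26227474,   0.        , 256.93732929],
       [  0.        , 425.26227474, 185.87949895],
       [  0.        ,   0.        ,   1.        ]]), 'position': array([ 163.67567222, -643.47716027,  995.30663355]), 'orientation': array([ 0.3229133 , -0.10791201, -0.30052773,  0.89093495])}
wrist {'mtx': array([[297.31863964,   0.        , 257.52582976],
       [  0.        , 297.31863964, 193.2970379 ],
       [  0.        ,   0.        ,   1.        ]]), 'T_tool_cam': array([[ 1.70261058e-03,  2.86008618e-01, -9.58225533e-01,
        -1.69761823e+02],
       [ 9.99998417e-01,  7.49153584e-06,  1.77907024e-03,
        -7.27478528e-01],
       [ 5.16008002e-04, -9.58227045e-01, -2.86008153e-01,
        -7.23294248e+01],
       [ 0.00000000e+00,  0.00000000e+00,  0.00000000e+00,
         1.00000000e+00]])}
```

View pics/scene0.png

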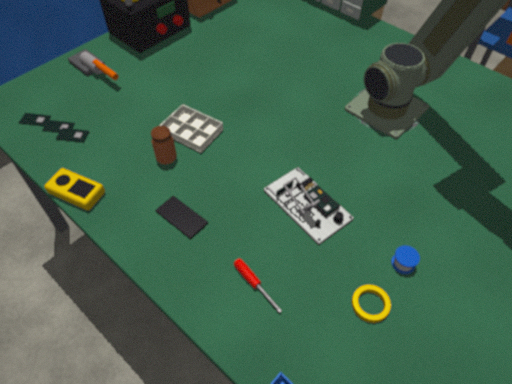

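View pics/side0.png

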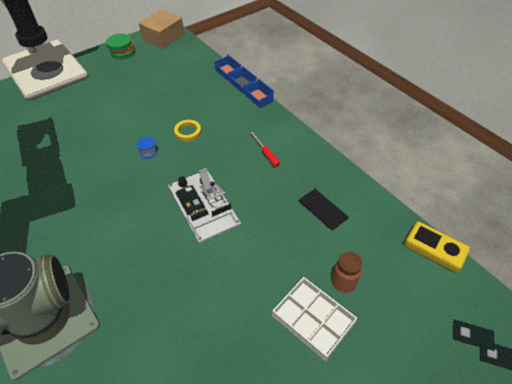

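The jig is the white plate at about (308,205) in scene and (205,203) in side. The loupe is at its right end in scene, about (338,217). Next I'll cast the plate corners onto z=12 and make enlarged crops.

```bash
cat > h.py <<'E'
from workcell import *
import cv2, numpy as np
from scipy.spatial.transform import Rotation as R
def ray(n,u,v,s=None):
    c=camera_model(n);K=c["mtx"];x=(u-K[0,2])/K[0,0];y=(v-K[1,2])/K[1,1]
    if n=="wrist":
        r=np.hypot(x,y);k=np.sin(r)/r if r>1e-9 else 1
        d=np.array([x*k,-y*k,-np.cos(r)]);T=c["T_tool_cam"];Rt=R.from_quat(s["tcp_rot"])
        return Rt.apply(T[:3,3])+s["eef_pos"],Rt.apply(T[:3,:3]@d)
    return np.array(c["position"]),R.from_quat(c["orientation"]).apply([x,-y,-1.])
def onz(n,u,v,z,s=None):
    o,d=ray(n,u,v,s);return o+d*(z-o[2])/d[2]
def proj(n,p,s=None):
    c=camera_model(n);K=c["mtx"]
    if n=="wrist":
        T=c["T_tool_cam"];q=R.from_quat(s["tcp_rot"]).inv().apply(np.asarray(p)-s["eef_pos"]);q=T[:3,:3].T@(q-T[:3,3])
        a=np.array([q[0],-q[1]]);rr=np.hypot(*a);return a/rr*np.arctan2(rr,-q[2])*K[0,0]+K[:2,2]
    q=R.from_quat(c["orientation"]).inv().apply(np.asarray(p)-c["position"])
    return np.array([q[0],-q[1]])/-q[2]*K[0,0]+K[:2,2]
def tri(a,b):
    (o1,d1),(o2,d2)=a,b
    d1=d1/np.linalg.norm(d1);d2=d2/np.linalg.norm(d2)
    t=np.linalg.lstsq(np.c_[d1,-d2],o2-o1,rcond=None)[0]
    p,q=o1+t[0]*d1,o2+t[1]*d2;return (p+q)/2,np.linalg.norm(p-q)
E
python3 - <<'E'
from h import *
for n in("scene","side"):
    im=cv2.imread(f"pics/{n}0.png");hsv=cv2.cvtColor(im,cv2.COLOR_BGR2HSV)
    x0,y0,x1,y1=(255,155,365,250) if n=="scene" else (155,160,250,245)
    m=np.zeros(im.shape[:2],np.uint8)
    notgreen=((hsv[...,1]<110)|(hsv[...,0]<50)|(hsv[...,0]>100)).astype(np.uint8)*255
    m[y0:y1,x0:x1]=notgreen[y0:y1,x0:x1]
    c=max(cv2.findContours(m,0,2)[0],key=cv2.contourArea)
    hl=cv2.convexHull(c);q=cv2.approxPolyN(hl,4).reshape(-1,2)
    print(n,q.tolist(),cv2.contourArea(c));P=np.array([onz(n,*p,12) for p in q]);print(P.round(0)[:,:2].tolist(),[round(np.linalg.norm(P[i]-P[i-1])) for i in range(4)])
a=cv2.resize(cv2.imread("pics/scene0.png")[160:250,258:358],None,fx=4,fy=4,interpolation=2)
b=cv2.resize(cv2.imread("pics/side0.png")[160:250,158:248],None,fx=4,fy=4,interpolation=2)
cv2.imwrite("pics/crop0.png",np.hstack([a,b]))
cv2.imwrite("pics/w0.png",cv2.imread("pics/wrist0.png"))
E
```

```text
scene [[358, 217], [317, 247], [258, 189], [295, 162]] 3492.5
[[441.0, 192.0], [591.0, 168.0], [556.0, -71.0], [405.0, -60.0]] [254, 152, 242, 151]
side [[249, 160], [249, 244], [155, 244], [155, 160]] 7798.5
[[703.0, 110.0], [517.0, -140.0], [315.0, 14.0], [466.0, 291.0]] [298, 311, 254, 315]
```

View pics/crop0.png

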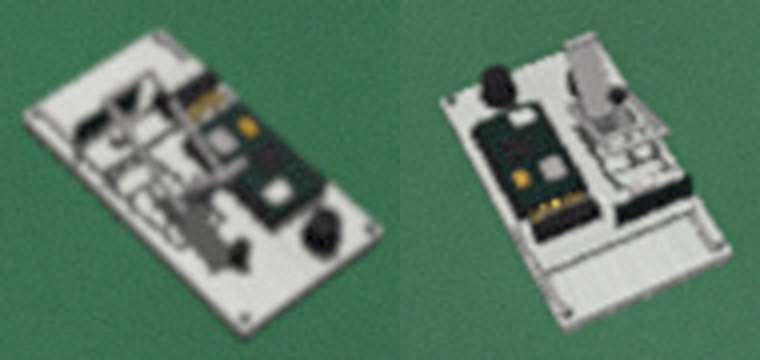

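Crops: the scene corners are (297.5,167), (353.5,218), (319,244.5) and (263.5,188.7), with the loupe at the right, so +x points lower-right. In side, the handle stands upright at the top right and the knob is beside it. Next, fit the jig pose from these corners.

```bash
python3 - <<'E'
from h import *
C={"scene":{(-135,95):(297.5,167.2),(95,95):(353.5,217.8),(95,-35):(319.2,244.3),(-135,-35):(263.6,188.8)},
"side":{(95,95):(168.2,184.5),(-135,95):(199.2,242),(-135,-35):(240.8,222.5)}}
M=[];W=[]
for n in C:
    for k,uv in C[n].items():
        p=onz(n,*uv,12);print(n,k,p.round(1)[:2]);M.append(k);W.append(p[:2])
M=np.array(M,float);W=np.array(W)
Ri,_=R.align_vectors(np.c_[W-W.mean(0),0*W[:,0]],np.c_[M-M.mean(0),0*M[:,0]])
yaw=Ri.as_euler('zyx')[0];c,s=np.cos(yaw),np.sin(yaw);Q=np.array([[c,-s],[s,c]])
t=W.mean(0)-Q@M.mean(0);print("yaw",yaw,np.degrees(yaw),"t",t);print((W-(M@Q.T+t)).round(1))
def jw(p): return np.r_[Q@np.array(p[:2])+t,p[2]]
# triangulate handle top corners & knob
def cs(x,y):return (x/4+258,y/4+160)
def cd(x,y):return ((x-400)/4+158,y/4+160)
for nm,a,b in[("knob",(240,255),(617,96)),("loupe",(322,232),(497,85))]:
    p,e=tri(ray("scene",*cs(*a)),ray("side",*cd(*b)));print(nm,p.round(1),(Q.T@(p[:2]-t)).round(1),e)
# overlay
g=lambda:None
for nm,p in[("pivot",(0,0,27)),("loupe",(71,60,26)),("keeper",(-78.5,0,25)),("handle0",(-4,0,97))]:
    print(nm,((proj("scene",jw(p))-[258,160])*4).round(),((proj("side",jw(p))-[158,160])*4+[400,0]).round())
E
```

```text
scene (-135, 95) [415.7 -41.6]
scene (95, 95) [451.1 184.4]
scene (95, -35) [580.6 167.5]
scene (-135, -35) [544.2 -60.3]
side (95, 95) [448.5 176.8]
side (-135, 95) [413.8 -52.8]
side (-135, -35) [541.2 -69.1]
yaw 1.4221325850764488 81.48219503291 t [529.24412102  73.76684326]
[[ 0.4  4. ]
 [ 1.7  2.6]
 [ 2.7  5. ]
 [ 0.4  4.6]
 [-0.9 -4.9]
 [-1.5 -7.1]
 [-2.7 -4.1]]
knob [545.5 114.5   9.2] [ 42.7 -10. ] 35.16952298254999
loupe [485.6 156.7  19.9] [75.6 55.4] 2.1024826749948815
pivot [185. 196.] [604. 119.]
loupe [322. 219.] [491.  86.]
keeper [108. 126.] [650. 196.]
handle0 [191. 129.] [597.  60.]
```

The two views disagree by about 8 mm in world y. That's enough for an approach, so I'll refine with the wrist camera above the jig. I'll turn the jaws along the jig's y, with the camera on the lever side.

Emit:
jog_arm(motion="0 -3.76 4.56 0;0 -3.76 4.56 0;0 -3.76 4.56 0;0 -3.76 4.56 0;0 -3.76 4.56 0;0 -3.76 4.56 0;0 -3.76 4.56 0;0 -3.76 4.56 0;0 -3.76 4.56 0;0 -3.76 4.56 0;0 -3.76 4.56 0;0 0 0 10.7;0 0 0 10.7;0 0 0 10.7;0 0 0 10.7;0 0 0 10.7;0 0 0 10.7;0 0 0 10.7;0 0 0 10.6", hand=0)

```text
time: 2.52
eef_pos: [524.8, 44.5, 203.2]
tcp_rot: [-0.537, -0.46, 0.537, -0.46]
force: [0.1, 0.2, -1.5]
grip_width: 0.997
```

```bash
python3 - <<'E'
from h import *
import json
s=get_state();im=get_image("wrist");cv2.imwrite("pics/w1.png",im)
json.dump({k:np.array(s[k]).tolist() for k in("eef_pos","tcp_rot")},open("s1.json","w"))
print(s["eef_pos"],R.from_quat(s["tcp_rot"]).as_matrix().round(3),s["time"])
cv2.imwrite("pics/w1v.png",cv2.resize(im,(800,600),interpolation=2))
E
```

```text
[524.80400244  44.45234939 203.17408301] [[-0.001  0.988 -0.154]
 [ 0.    -0.154 -0.988]
 [-1.    -0.001  0.   ]] 2.525
```

View pics/w1v.png

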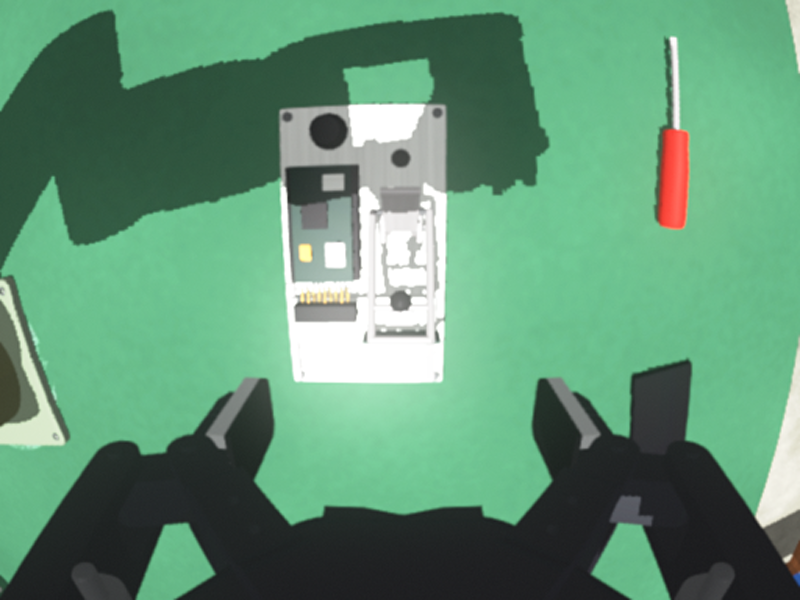

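The wrist view (800-scale) shows:
- plate corners at (281,108), (446,105), (441,382) and (295,381)
- knob at (400,300)
- handle top at about (400,198)
- dark circuit board at (402,337)

Next I'll fit the pose and zoom in.

```bash
python3 - <<'E'
from h import *
import json
s={k:np.array(v) for k,v in json.load(open("s1.json")).items()}
im=cv2.imread("pics/w1.png");f=512/800
C={(95,95):(281,108),(95,-35):(446,105),(-135,-35):(441,382),(-135,95):(295,381)}
M=np.array(list(C),float);W=np.array([onz("wrist",u*f,v*f,12,s)[:2] for u,v in C.values()])
Ri,_=R.align_vectors(np.c_[W-W.mean(0),0*W[:,0]],np.c_[M-M.mean(0),0*M[:,0]])
yaw=Ri.as_euler('zyx')[0];c,sn=np.cos(yaw),np.sin(yaw);Q=np.array([[c,-sn],[sn,c]])
t=W.mean(0)-Q@M.mean(0);print("yaw",yaw,np.degrees(yaw),"t",t);print((W-(M@Q.T+t)).round(1))
json.dump({"yaw":yaw,"t":t.tolist()},open("jig.json","w"))
for z in (40,60,80):
  print("knob if z",z,(Q.T@(onz("wrist",400*f,300*f,z,s)[:2]-t)).round(1))
print("handle top if z97",(Q.T@(onz("wrist",400*f,188*f,97,s)[:2]-t)).round(1),(Q.T@(onz("wrist",400*f,208*f,97,s)[:2]-t)).round(1))
cr=cv2.resize(im[105:232,215:300],None,fx=4.7,fy=4.7,interpolation=2)
cr=np.uint8(255*(cr/255.)**2.0)
cv2.imwrite("pics/w1c.png",cr);print(cr.shape)
for nm,p in[("board",(-89.5,0,46)),("bar25",(-78.5,0,25)),("lip",(-74,0,34)),("pivot",(0,0,27))]:
    u=proj("wrist",np.r_[Q@np.array(p[:2])+t,p[2]],s);print(nm,((u-[215,105])*4.7).round())
E
```

```text
yaw 1.4156336041577302 81.10983085513136 t [528.531992    70.23767355]
[[ 1.1 -0. ]
 [-1.3 -0.3]
 [-0.9  0.5]
 [ 1.  -0.1]]
knob if z 40 [-52.4   1.2]
knob if z 60 [-46.5   1.1]
knob if z 80 [-40.6   1. ]
handle top if z97 [33.2  0.8] [21.3  0.8]
(597, 400, 3)
board [198. 556.]
bar25 [198. 488.]
lip [198. 483.]
pivot [198. 192.]
```

View pics/w1c.png

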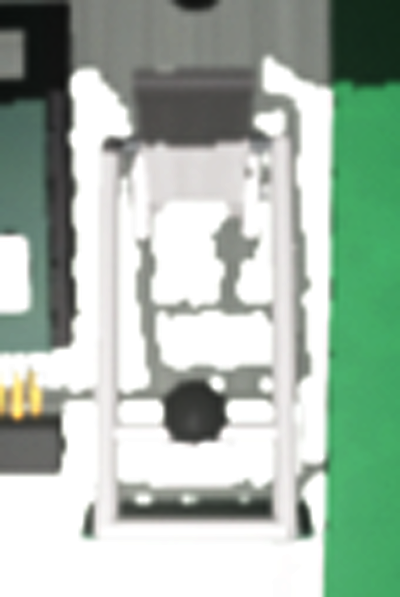

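The knob is at crop (195,410), the bar at y≈525 and the loop-pivot ends at y≈145. The handle's outer end is at y≈70. Next I'll fit the lever and loop angles to these.

```bash
cat >> h.py <<'E'
import json
J=json.load(open("jig.json"));c_,s_=np.cos(J["yaw"]),np.sin(J["yaw"]);Q=np.array([[c_,-s_],[s_,c_]]);T0=np.array(J["t"])
def jw(p): return np.r_[Q@np.array(p[:2])+T0,p[2]]
def wj(p): return np.r_[Q.T@(np.array(p[:2])-T0),p[2]]
def kin(th,ph):
    a=1.47-th;lp=np.array([22*np.cos(a),0,27+22*np.sin(a)])
    e=np.array([-np.cos(ph),0,np.sin(ph)]);n=np.array([np.sin(ph),0,np.cos(ph)])
    he=np.array([-8*np.cos(th)+70*np.sin(th),0,27+8*np.sin(th)+70*np.cos(th)])
    return dict(lp=lp,bar=lp+90*e,knob=lp+68*e+28*n,he=he)
E
python3 - <<'E'
from h import *
from scipy.optimize import least_squares
s={k:np.array(v) for k,v in json.load(open("s1.json")).items()}
y=lambda p:(proj("wrist",jw(p),s)[1]-105)*4.7
obs=dict(he=70,bar=525,knob=410,lp=142)
def f(v):
    k=kin(*v);return [y(k[n])-obs[n] for n in obs]
for v0 in([0,0],[.6,.3]):
    r=least_squares(f,v0);print(r.x,dict(zip(obs,np.round(r.fun,1))))
k=kin(*r.x);print({n:p.round(1) for n,p in k.items()})
for x in(-96.5,-89.5,-82.5): print("board",x,[round(y((x,0,z))) for z in(22,46)])
print("knob world",jw(k["knob"]).round(1),"side px",proj("side",jw(k["knob"])).round(1))
E
```

```text
[0.60551618 0.43617558] {'he': np.float64(-0.1), 'bar': np.float64(0.9), 'knob': np.float64(-0.1), 'lp': np.float64(-0.4)}
[0.60551618 0.43617558] {'he': np.float64(-0.1), 'bar': np.float64(0.9), 'knob': np.float64(-0.1), 'lp': np.float64(-0.4)}
{'lp': array([14.3,  0. , 43.7]), 'bar': array([-67.3,   0. ,  81.8]), 'knob': array([-35.5,   0. ,  97.8]), 'he': array([33.3,  0. , 89.1])}
board -96.5 [546, 582]
board -89.5 [522, 556]
board -82.5 [498, 531]
knob world [523.   35.1  97.8] side px [212.4 183.2]
```

The fit is excellent: lever ≈0.606, loop raise ≈0.436, knob at jig (-35.5, 0, 97.8). The board face appears at x≈-82, so the real seat is about -71. Next I'll compute the waypoints.

```bash
cat >> h.py <<'E'
from scipy.optimize import fsolve
def bar2(bx,bz,g=(.4,-.2)):
    v=fsolve(lambda v:[kin(*v)["bar"][0]-bx,kin(*v)["bar"][2]-bz],g);return v,kin(*v)["knob"]
E
python3 - <<'E'
from h import *
s=get_state();print("tcp jig",wj(s["eef_pos"]).round(1),s["time"])
g=[.6,.43]
for b in[(-67.3,81.8),(-78,75),(-78,65),(-78,55),(-78,50),(-78,45),(-78,40),(-78,35),(-78,30),(-78,25),(-75,25),(-71,25),(-68,25)]:
    g,k=bar2(*b,g);print(b,g.round(3),"knob",k.round(1))
E
```

```text
tcp jig [-26.   -0.3 203.2] 2.575
(-67.3, 81.8) [0.604 0.436] knob [-35.5   0.   97.9]
(-78, 75) [0.258 0.309] knob [-48.5   0.   95. ]
(-78, 65) [0.376 0.206] knob [-50.7   0.   87.9]
(-78, 55) [0.45  0.103] knob [-53.2   0.   80.6]
(-78, 50) [0.47 0.05] knob [-54.6   0.   76.9]
(-78, 45) [ 0.476 -0.005] knob [-56.1   0.   73.1]
(-78, 40) [ 0.467 -0.062] knob [-57.8   0.   69.3]
(-78, 35) [ 0.441 -0.121] knob [-59.5   0.   65.4]
(-78, 30) [ 0.397 -0.182] knob [-61.4   0.   61.5]
(-78, 25) [ 0.335 -0.246] knob [-63.5   0.   57.5]
(-75, 25) [ 0.518 -0.223] knob [-59.7   0.   57.2]
(-71, 25) [ 0.837 -0.168] knob [-54.    0.   56.3]
(-68, 25) [ 1.381 -0.044] knob [-47.3   0.   53.9]
```

Emit:
jog_arm(motion="0 -0.08 0.95 0;3 0 0 0;3 0 0 0;3 0 0 0;2 0 0 0;1 0 0 0;0 0 0 0;0 0 0 0", hand=0)

```text
time: 3.58
eef_pos: [523.6, 35.1, 84.4]
tcp_rot: [0.536, 0.461, -0.535, 0.462]
force: [0.3, 1.0, 0.5]
grip_width: 1.005
```

Emit:
jog_arm(motion="0 0 0 0;0 0 0 0;0 0 0 0;0 0 0 0;0 0 0 0;0 0 0 0;0 0 0 0;0 0 0 0", hand=255, force=25)

```text
time: 4.58
eef_pos: [522.8, 35.2, 83.5]
tcp_rot: [0.536, 0.462, -0.536, 0.462]
force: [-0.4, 0.0, -0.5]
grip_width: -0.0
```

```bash
python3 - <<'E'
from h import *
s=get_state();im=get_image("wrist");cv2.imwrite("pics/w2.png",im)
json.dump({k:np.array(s[k]).tolist() for k in("eef_pos","tcp_rot")},open("s2.json","w"))
print(wj(s["eef_pos"]).round(1),s["time"],s["grip_width"],s["force"])
cr=cv2.resize(im[60:384,150:370],None,fx=1.85,fy=1.85,interpolation=2);cr=np.uint8(255*(cr/255.)**1.6);cv2.imwrite("pics/w2c.png",cr)
E
```

```text
[-35.5   0.2  83.5] 4.575 -0.00024848751984321994 [-0.36118397  0.03803765 -0.51293163]
```

View pics/w2c.png

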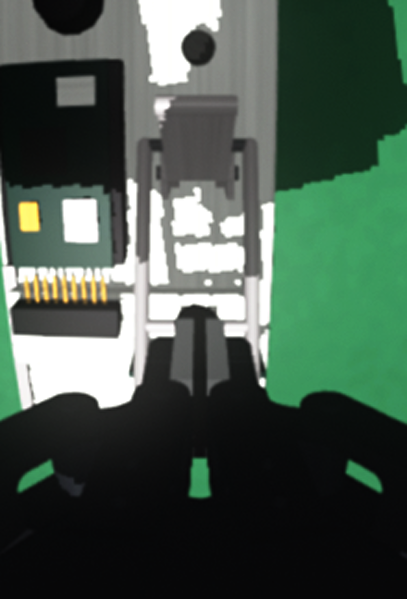

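The fingers shut empty (width 0). The knob shows just ahead of the fingertips, at crop (195,308), so it's further to +x or lower than I fitted. I'll refit from this view.

```bash
python3 - <<'E'
from h import *
from scipy.optimize import least_squares
s={k:np.array(v) for k,v in json.load(open("s2.json")).items()};s1={k:np.array(v) for k,v in json.load(open("s1.json")).items()}
def kk(v):
    k=kin(*v);e=(k["bar"]-k["lp"])/90;k["xb"]=k["lp"]+68*e;return k
y=lambda p,s:proj("wrist",jw(p),s)[1]
o2=dict(he=60+97/1.85,lp=60+146/1.85,xb=60+329/1.85)
o1=dict(he=105+70/4.7,bar=105+525/4.7,knob=105+410/4.7,lp=105+142/4.7)
g=lambda v:[y(kk(v)[n],s)-o2[n] for n in o2]
r=least_squares(g,[.6,.4]);print("view2",r.x,r.fun.round(1),{n:p.round(1) for n,p in kk(r.x).items()})
k=kk(r.x)["knob"];print("knob px pred crop",((proj("wrist",jw(k),s)-[150,60])*1.85).round())
v=[.6055,.436];k=kk(v);print("old fit pred in view2",{n:((proj("wrist",jw(p),s)-[150,60])*1.85).round() for n,p in k.items()})
# plate/loupe check: loupe, tcp
print("tcp crop",((proj("wrist",s["eef_pos"],s)-[150,60])*1.85).round(), "corner(95,-35)",((proj("wrist",jw((95,-35,12)),s)-[150,60])*1.85).round(),"pin-block edge(-42?)",((proj("wrist",jw((-42,60,29)),s)-[150,60])*1.85).round())
E
```

```text
view2 [0.59938866 0.43452333] [ 0.7 -0.7 -1.9] {'lp': array([14.2,  0. , 43.8]), 'bar': array([-67.5,   0. ,  81.7]), 'knob': array([-35.7,   0. ,  97.8]), 'he': array([32.9,  0. , 89.3]), 'xb': array([-47.5,   0. ,  72.5])}
knob px pred crop [199. 325.]
old fit pred in view2 {'lp': array([199., 144.]), 'bar': array([198., 386.]), 'knob': array([199., 325.]), 'he': array([200.,  97.]), 'xb': array([198., 325.])}
tcp crop [198. 307.] corner(95,-35) [281. -42.] pin-block edge(-42?) [ 62. 270.]
```

```bash
python3 - <<'E'
from h import *
s={k:np.array(v) for k,v in json.load(open("s2.json")).items()};s1={k:np.array(v) for k,v in json.load(open("s1.json")).items()}
for yy in(222,226.5,231,235.7):
    p,e=tri(ray("wrist",256.5,192.2,s1),ray("wrist",255.4,yy,s));print(yy,wj(p).round(1),round(e,1))
a=cv2.resize(cv2.imread("pics/w2.png")[190:290,205:305],None,fx=4,fy=4,interpolation=2)
b=cv2.resize(get_image("side")[140:240,160:260],None,fx=4,fy=4,interpolation=2)
cv2.imwrite("pics/c3.png",np.hstack([np.uint8(255*(a/255.)**.5),b]))
u=proj("side",get_state()["eef_pos"]);print((u-[160,140])*4+[400,0], (proj("side",jw((-35.5,0,97.8)))-[160,140])*4+[400,0])
E
```

```text
222 [-57.7   1.1  22.7] 0.8
226.5 [-48.4   1.   54.1] 0.8
231 [-41.3   0.9  78.3] 0.7
235.7 [-35.4   0.8  98.2] 0.7
[611.08126313 186.25863246] [609.6371741  172.95267196]
```

View pics/c3.png

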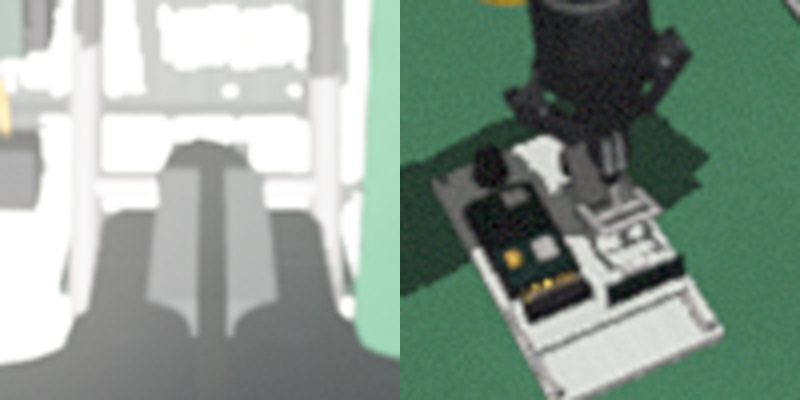

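The fingers closed empty and the picture is ambiguous. I'll reopen here so the knob's true place relative to the TCP can be seen.

Emit:
jog_arm(motion="0 0 0 0;0 0 0 0;0 0 0 0;0 0 0 0;0 0 0 0;0 0 0 0", hand=0)

```text
time: 5.42
eef_pos: [522.9, 35.2, 83.5]
tcp_rot: [0.536, 0.462, -0.536, 0.462]
force: [0.6, 0.4, 0.3]
grip_width: 1.001
```

```bash
python3 - <<'E'
from h import *
s=get_state();im=get_image("wrist");cv2.imwrite("pics/w4.png",im)
json.dump({k:np.array(s[k]).tolist() for k in("eef_pos","tcp_rot")},open("s4.json","w"))
print(wj(s["eef_pos"]).round(1),s["grip_width"])
a=cv2.resize(im[90:340,150:370],None,fx=2.4,fy=2.4,interpolation=2);a=np.uint8(255*(a/255.)**.8);cv2.imwrite("pics/c4.png",a)
print((proj("wrist",jw((-35.5,0,97.8)),s)-[150,90])*2.4)
E
```

```text
[-35.5   0.2  83.5] 1.0013292793372508
[257.62091731 349.29931711]
```

View pics/c4.png

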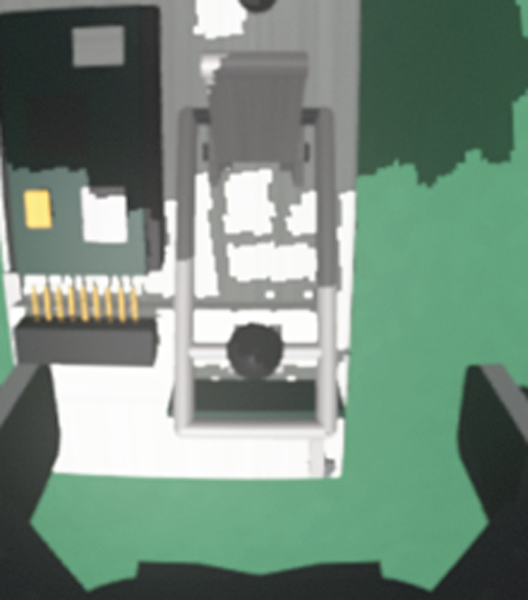

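The knob is at crop (255,350), and I predicted (258,349), so its place is confirmed. The open fingertips' lower edge runs from (50,365) to (60,440). I'll check how deep the tips really sit.

```bash
python3 - <<'E'
from h import *
s={k:np.array(v) for k,v in json.load(open("s4.json")).items()}
Rt=R.from_quat(s["tcp_rot"])
P=lambda x,y,z,s=s:((proj("wrist",s["eef_pos"]+R.from_quat(s["tcp_rot"]).apply([x,y,z]),s)-[150,90])*2.4).round()
for x in(0,-13,-20,-30,-40):
    print(x,[P(x,y,z).tolist() for y,z in((-42.5,-11),(-42.5,11),(42.5,-11),(42.5,11))])
for x in(0,-10,-20,-30): print("shut, c3 crop",x,[((proj("wrist",s["eef_pos"]+Rt.apply([x,0,z]),s)-[205,190])*4).round().tolist() for z in(-11,0,11)])
print("ball in tool:",Rt.inv().apply(jw((-35.4,.8,98.2))-s["eef_pos"]).round(1))
E
```

```text
0 [[92.0, 285.0], [98.0, 362.0], [422.0, 285.0], [416.0, 362.0]]
-13 [[80.0, 303.0], [88.0, 385.0], [434.0, 303.0], [426.0, 385.0]]
-20 [[73.0, 314.0], [82.0, 398.0], [441.0, 314.0], [432.0, 398.0]]
-30 [[62.0, 331.0], [73.0, 418.0], [451.0, 331.0], [441.0, 418.0]]
-40 [[50.0, 350.0], [62.0, 441.0], [463.0, 350.0], [451.0, 441.0]]
shut, c3 crop 0 [[208.0, 76.0], [208.0, 143.0], [208.0, 207.0]]
shut, c3 crop -10 [[208.0, 100.0], [208.0, 170.0], [208.0, 236.0]]
shut, c3 crop -20 [[208.0, 126.0], [208.0, 199.0], [208.0, 268.0]]
shut, c3 crop -30 [[208.0, 156.0], [208.0, 232.0], [208.0, 304.0]]
ball in tool: [-14.7  -0.6  -0.1]
```

By the picture the real fingertips stand about 30 mm short of the nominal TCP. This agrees with the empty close, with the knob sitting on the tool axis. I'll go 27 mm lower and close again.

Emit:
jog_arm(motion="0.7 -0.06 0 0;0.7 0 0 0;0.7 0 0 0;0.6 0 0 0;0 0 0 0;0 0 0 0", hand=0)

```text
time: 6.22
eef_pos: [522.4, 35.3, 56.6]
tcp_rot: [0.536, 0.462, -0.536, 0.462]
force: [-0.4, -0.2, -0.5]
grip_width: 0.996
```

Emit:
jog_arm(motion="0 0 0 0;0 0 0 0;0 0 0 0;0 0 0 0;0 0 0 0;0 0 0 0;0 0 0 0;0 0 0 0", hand=255, force=25)

```text
time: 7.22
eef_pos: [522.0, 35.2, 56.5]
tcp_rot: [-0.535, -0.462, 0.536, -0.461]
force: [-2.4, -0.8, 2.0]
grip_width: 0.138
```

The knob is gripped, but the width of 11.7 mm suggests the pinch is at the tips above the equator. I'll re-grip 6 mm lower.

Emit:
jog_arm(motion="0 0 0 0;0 0 0 0;0 0 0 0;0.3 0 0 0;0.3 0 0 0;0 0 0 0", hand=150)

```text
time: 7.98
eef_pos: [522.0, 35.3, 50.1]
tcp_rot: [-0.535, -0.462, 0.536, -0.461]
force: [-0.3, -0.6, 0.3]
grip_width: 0.408
```

Emit:
jog_arm(motion="0 0 0 0;0 0 0 0;0 0 0 0;0 0 0 0;0 0 0 0;0 0 0 0", hand=255, force=25)

```text
time: 8.72
eef_pos: [522.0, 35.3, 50.5]
tcp_rot: [-0.536, -0.462, 0.536, -0.461]
force: [-1.6, -0.1, 0.1]
grip_width: 0.135
```

```bash
python3 - <<'E'
from h import *
s=get_state();print(wj(s["eef_pos"]).round(1),s["grip_width"],s["force"],s["time"])
E
```

```text
[-35.6   1.1  50.5] 0.13514352936002733 [-1.64227814 -0.07176382  0.12092125] 8.725
```

The grip is solid now, with the knob about 47.5 mm above the nominal TCP. I'll carry the bar to above the gap (bar at x -78, z 50).

Emit:
jog_arm(motion="0.06 0 0.33 0;0.07 0 0.33 0;0.08 0 0.33 0;0.08 0 0.31 0;0.35 0 0.11 0;0.36 0 0.11 0;0.36 0 0.12 0;0.37 0 0.13 0;0.37 0 0.14 0;0 0 0 0;0 0 0 0")

```text
time: 10.1
eef_pos: [519.3, 16.7, 29.3]
tcp_rot: [-0.536, -0.462, 0.536, -0.461]
force: [-4.1, -0.9, 0.6]
grip_width: 0.134
```

```bash
python3 - <<'E'
from h import *
s=get_state();im=get_image("wrist");cv2.imwrite("pics/w5.png",im)
json.dump({k:np.array(s[k]).tolist() for k in("eef_pos","tcp_rot")},open("s5.json","w"))
print(wj(s["eef_pos"]).round(1),s["grip_width"],s["force"],s["time"])
a=cv2.resize(im[150:330,190:330],None,fx=3.3,fy=3.3,interpolation=2)
b=cv2.resize(im[90:290,205:310],None,fx=2.97,fy=2.97,interpolation=2)[:594]
a=np.uint8(255*(a/255.)**.6)
cv2.imwrite("pics/c5.png",np.hstack([a,b]))
f=lambda p:((proj("wrist",jw(p),s)-[190,150])*3.3).round().tolist()
for k in(-73,-71.5,-70): print(k,"board top",[f((k-11,y,46)) for y in(-30,30)],"bottom",[f((k-11,y,22)) for y in(-30,30)],"lip",[f((k+dx,y,34)) for dx in(-2,8) for y in(-9,9)])
print("bar exp",[f((-78,y,50)) for y in(-20,20)])
E
```

```text
[-54.3   0.8  29.3] 0.1344612263833356 [-4.06005396 -0.92128697  0.5838824 ] 10.1
-73 board top [[386.0, 430.0], [63.0, 429.0]] bottom [[369.0, 367.0], [80.0, 366.0]] lip [[272.0, 359.0], [178.0, 358.0], [273.0, 312.0], [177.0, 312.0]]
-71.5 board top [[386.0, 423.0], [63.0, 422.0]] bottom [[369.0, 361.0], [80.0, 359.0]] lip [[272.0, 352.0], [178.0, 351.0], [274.0, 305.0], [177.0, 305.0]]
-70 board top [[387.0, 417.0], [62.0, 415.0]] bottom [[370.0, 355.0], [79.0, 353.0]] lip [[272.0, 345.0], [178.0, 344.0], [274.0, 298.0], [177.0, 297.0]]
bar exp [[337.0, 416.0], [113.0, 415.0]]
```

View pics/c5.png

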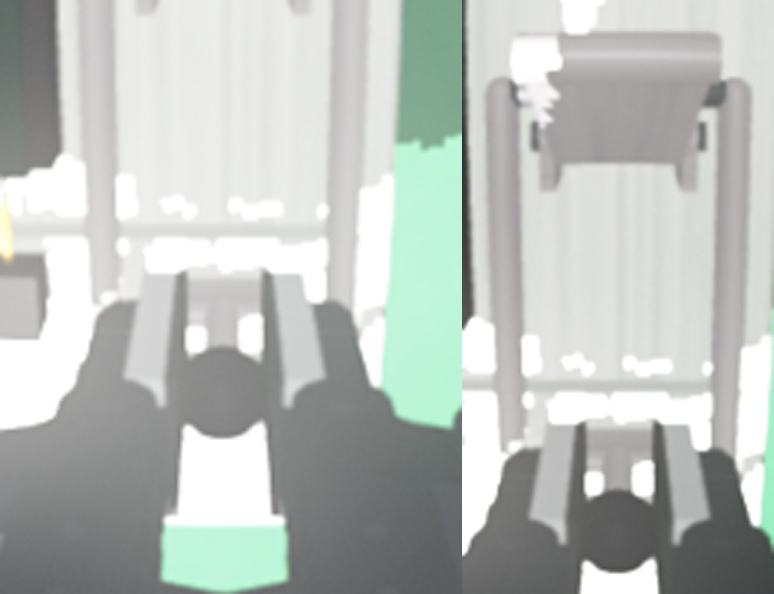

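The knob is held well, but the fingers hide the bar and board. The earlier open-finger frame (w4) shows the board clearly, so I'll get its edge rows there.

```bash
python3 - <<'E'
from h import *
s={k:np.array(v) for k,v in json.load(open("s4.json")).items()}
im=cv2.imread("pics/w4.png").astype(int).sum(2)//3
for c in(221,222,223,236,246,270,280,291,292,293): print(c,im[228:275,c].tolist())
for k in(-75,-73,-71.5,-70):
    f=lambda p:proj("wrist",jw(p),s).round(1).tolist()
    print(k,"top",f((k-11,29,46)),f((k-11,-29,46)),"bot",f((k-11,29,22)),"lip",f((k-2,0,34)),f((k+8,0,34)),f((k+8,9,34)))
s1={k:np.array(v) for k,v in json.load(open("s1.json")).items()}
im=cv2.imread("pics/w1.png").astype(int).sum(2)//3
for c in(234,235,279,280): print(c,im[205:225,c].tolist())
for k in(-75,-73,-71.5,-70): print(k,proj("wrist",jw((k-11,29,46)),s1).round(1),proj("wrist",jw((k-11,29,22)),s1).round(1))
E
```

```text
221 [250, 249, 248, 249, 249, 249, 249, 249, 249, 249, 249, 249, 249, 249, 247, 247, 248, 248, 247, 247, 246, 243, 238, 221, 198, 170, 150, 132, 113, 96, 90, 87, 92, 106, 110, 149, 232, 250, 251, 251, 251, 251, 251, 252, 251, 251, 251]
222 [229, 223, 222, 225, 226, 226, 226, 228, 228, 229, 228, 229, 230, 229, 221, 217, 219, 220, 219, 219, 213, 198, 186, 167, 152, 143, 143, 143, 144, 144, 145, 144, 146, 151, 153, 163, 200, 219, 220, 213, 216, 230, 243, 250, 251, 251, 251]
223 [194, 191, 192, 192, 192, 192, 193, 193, 195, 195, 196, 196, 197, 197, 192, 191, 192, 192, 192, 193, 191, 186, 184, 181, 181, 182, 185, 185, 185, 186, 186, 187, 187, 187, 186, 187, 191, 193, 190, 187, 191, 205, 223, 237, 248, 251, 251]
236 [252, 252, 253, 251, 217, 147, 159, 204, 234, 237, 229, 232, 243, 220, 154, 131, 133, 135, 129, 109, 74, 58, 59, 59, 60, 59, 61, 60, 60, 60, 61, 60, 65, 82, 95, 97, 100, 111, 136, 168, 206, 236, 242, 232, 235, 248, 251]
246 [221, 172, 127, 83, 62, 57, 59, 60, 60, 59, 60, 62, 79, 103, 122, 154, 184, 164, 136, 110, 74, 58, 57, 55, 57, 58, 56, 57, 58, 57, 57, 56, 60, 77, 90, 93, 9
[... 1475 characters left out ...]
[257.1, 244.9] [257.1, 233.8] [246.0, 233.8]
-70 top [220.7, 259.4] [293.3, 259.8] bot [223.7, 246.0] lip [257.1, 243.3] [257.1, 232.2] [246.0, 232.1]
234 [255, 255, 255, 255, 255, 255, 248, 199, 168, 163, 162, 161, 165, 179, 218, 255, 255, 255, 255, 255]
235 [253, 253, 251, 246, 249, 248, 241, 232, 232, 233, 233, 233, 235, 234, 236, 255, 255, 255, 255, 255]
279 [204, 187, 187, 211, 235, 230, 185, 126, 103, 105, 108, 110, 121, 144, 202, 255, 255, 255, 255, 255]
280 [183, 189, 225, 254, 255, 255, 252, 220, 166, 140, 123, 111, 112, 137, 207, 255, 255, 255, 255, 255]
-75 [232.6 220.6] [234.1 213.5]
-73 [232.6 219. ] [234.1 212. ]
-71.5 [232.5 217.8] [234.  210.9]
-70 [232.5 216.7] [234.  209.8]
```

The board face from both frames gives a seat of k≈-71.5±1, so the gap centre for the bar is x≈-78. I'll check the actual linkage pose from the last frame.

```bash
python3 - <<'E'
from h import *
from scipy.optimize import least_squares
s={k:np.array(v) for k,v in json.load(open("s5.json")).items()}
o=dict(he=90+34/2.97,lp=90+88/2.97,knob=150+391/3.3)
y=lambda p:proj("wrist",jw(p),s)[1]
r=least_squares(lambda v:[y(kin(*v)[n])-o[n] for n in o],[.47,.05]);print(r.x,r.fun,{n:p.round(1) for n,p in kin(*r.x).items()})
v,k=bar2(-78,50,[.47,.05]);print(v,[y(kin(*v)[n])-o[n] for n in o])
E
```

```text
[0.39344057 0.02972789] [-1.85748981e-01  9.23856578e-01 -9.87938620e-11] {'lp': array([10.4,  0. , 46.4]), 'bar': array([-79.5,   0. ,  49. ]), 'knob': array([-56.7,   0. ,  76.4]), 'he': array([19.4,  0. , 94.7])}
[0.47007311 0.049893  ] [np.float64(-14.438232922971508), np.float64(-1.9583712390039096), np.float64(-3.1793935245752323)]
```

```bash
python3 - <<'E'
from h import *
from scipy.optimize import least_squares
L=lambda f:{k:np.array(v) for k,v in json.load(open(f)).items()}
def kk(v):
    k=kin(*v);th=v[0]
    for n,a in(("far",-4),("near",-8)): k[n]=np.array([a*np.cos(th)+70*np.sin(th),0,27-a*np.sin(th)+70*np.cos(th)])
    return k
for nm,f,o in(("v1","s1.json",dict(far=105+70/4.7,bar=105+525/4.7,knob=105+410/4.7,lp=105+142/4.7)),("v4","s4.json",dict(far=90+53/2.4,knob=90+350/2.4,bar=90+428/2.4,lp=90+113/2.4)),("v5","s5.json",dict(far=90+34/2.97,lp=90+88/2.97,knob=150+391/3.3))):
    s=L(f);y=lambda p:proj("wrist",jw(p),s)[1]
    r=least_squares(lambda v:[y(kk(v)[n])-o[n] for n in o],[.47,.05]);k=kk(r.x)
    print(nm,r.x.round(3),dict(zip(o,r.fun.round(1))),{n:k[n].round(1) for n in("bar","knob")},"tcp",wj(s["eef_pos"]).round(1))
    # from bar/knob alone
    if "bar" in o:
        r=least_squares(lambda v:[y(kk(v)[n])-o[n] for n in("bar","knob")],r.x);print("  bar+knob only",r.x,kk(r.x)["bar"].round(1),kk(r.x)["knob"].round(1))
E
```

```text
v1 [0.557 0.465] {'far': np.float64(-0.4), 'bar': np.float64(1.0), 'knob': np.float64(-0.2), 'lp': np.float64(0.7)} {'bar': array([-67. ,   0. ,  84.8]), 'knob': array([-34.7,   0. , 100. ])} tcp [-26.1  -0.3 203.2]
  bar+knob only [0.61652207 0.42950499] [-67.4   0.   81.1] [-35.7   0.   97.4]
v4 [0.564 0.454] {'far': np.float64(-1.1), 'knob': np.float64(0.4), 'bar': np.float64(1.7), 'lp': np.float64(2.0)} {'bar': array([-67.3,   0. ,  83.8]), 'knob': array([-35.3,   0. ,  99.3])} tcp [-35.5   0.2  83.5]
  bar+knob only [0.60609116 0.43119358] [-67.5   0.   81.3] [-35.8   0.   97.6]
v5 [ 0.341 -0.064] {'far': np.float64(-0.6), 'lp': np.float64(3.0), 'knob': np.float64(-0.0)} {'bar': array([-80.4,   0. ,  41.2]), 'knob': array([-60.2,   0. ,  70.5])} tcp [-54.3   0.8  29.3]
```

The fit that matches all rows says the bar is at about (-79.5, 49), since the knob sits about 2 mm off the TCP in x. To find the gap by feel, I'll come down at x≈-76 to z 41, which is above the lip and below the board top. Then I'll touch the board lightly and back off.

```bash
python3 - <<'E'
from h import *
g=[.39,.03]
for b in[(-79.5,49),(-76,50),(-76,45),(-76,41),(-77,41),(-78,41),(-79,41),(-80,41),(-78.5,41),(-78,36),(-78,31),(-78,26),(-75,26),(-72,25.5),(-71,25.5)]:
    g,k=bar2(*b,g);print(b,g.round(3),"knob",k.round(2)[[0,2]],"tcp",(k-[-2.4,0,47.1]).round(2)[[0,2]])
E
```

```text
(-79.5, 49) [0.395 0.029] knob [-56.69  76.34] tcp [-54.29  29.24]
(-76, 50) [0.578 0.065] knob [-52.22  76.5 ] tcp [-49.82  29.4 ]
(-76, 45) [0.589 0.011] knob [-53.68  72.75] tcp [-51.28  25.65]
(-76, 41) [ 0.586 -0.033] knob [-54.95  69.72] tcp [-52.55  22.62]
(-77, 41) [ 0.527 -0.042] knob [-56.2   69.91] tcp [-53.8   22.81]
(-78, 41) [ 0.47 -0.05] knob [-57.43  70.07] tcp [-55.03  22.97]
(-79, 41) [ 0.415 -0.057] knob [-58.63  70.21] tcp [-56.23  23.11]
(-80, 41) [ 0.362 -0.063] knob [-59.81  70.33] tcp [-57.41  23.23]
(-78.5, 41) [ 0.442 -0.054] knob [-58.04  70.14] tcp [-55.64  23.04]
(-78, 36) [ 0.448 -0.109] knob [-59.17  66.22] tcp [-56.77  19.12]
(-78, 31) [ 0.407 -0.17 ] knob [-61.05  62.32] tcp [-58.65  15.22]
(-78, 26) [ 0.349 -0.233] knob [-63.07  58.33] tcp [-60.67  11.23]
(-75, 26) [ 0.533 -0.21 ] knob [-59.31  57.96] tcp [-56.91  10.86]
(-72, 25.5) [ 0.752 -0.178] knob [-55.32  56.96] tcp [-52.92   9.86]
(-71, 25.5) [ 0.845 -0.16 ] knob [-53.75  56.65] tcp [-51.35   9.55]
```

Emit:
jog_arm(motion="0 0 -0.22 0;0 0 -0.23 0;0 0 0 0;0.19 0 0.07 0;0.19 0 0.08 0;0.15 0 0.06 0;0.15 0 0.07 0;0 0 0 0;0 0 0 0")

```text
time: 11.28
eef_pos: [519.6, 18.4, 22.5]
tcp_rot: [0.536, 0.462, -0.536, 0.461]
force: [-3.5, 2.6, -1.0]
grip_width: 0.137
```

```bash
cat > st.py <<'E'
from h import *
s=get_state();f=s["force"];fj=np.r_[Q.T@f[:2],f[2]]
print("t",s["time"],"tcp",wj(s["eef_pos"]).round(2),"Fj",fj.round(2),"w",round(s["grip_width"],3))
E
python3 st.py
```

```text
t 11.275 tcp [-52.6    0.78  22.52] Fj [ 1.98  3.86 -1.02] w 0.137
```

Emit:
jog_arm(motion="-0.01 0 0.06 0;-0.01 0 0.06 0;0 0 0 0")

```text
time: 11.65
eef_pos: [519.5, 17.6, 22.8]
tcp_rot: [0.536, 0.462, -0.535, 0.461]
force: [-3.9, 5.0, -0.4]
grip_width: 0.138
```

Emit:
jog_arm(motion="-0.01 0 0.06 0;-0.01 0 0.06 0;0 0 0 0")

```text
time: 12.02
eef_pos: [519.4, 16.4, 23.0]
tcp_rot: [0.536, 0.462, -0.535, 0.461]
force: [-3.4, 3.9, -0.5]
grip_width: 0.135
```

```bash
python3 st.py
```

```text
t 12.025 tcp [-54.61   0.72  23.  ] Fj [ 3.34  3.93 -0.47] w 0.135
```

Emit:
jog_arm(motion="-0.01 0 0.05 0;0 0 0.05 0;0 0 0 0")

```text
time: 12.4
eef_pos: [519.2, 15.4, 23.1]
tcp_rot: [0.536, 0.462, -0.535, 0.461]
force: [-3.4, 2.5, -0.4]
grip_width: 0.138
```

Emit:
jog_arm(motion="-0.01 0 0.05 0;0 0 0.05 0;0 0 0 0")

```text
time: 12.78
eef_pos: [519.1, 14.8, 23.2]
tcp_rot: [0.536, 0.462, -0.535, 0.461]
force: [-2.9, 5.7, -0.9]
grip_width: 0.135
```

```bash
python3 st.py
```

```text
t 12.775 tcp [-56.26   0.75  23.19] Fj [ 5.15  3.73 -0.9 ] w 0.135
```

Emit:
jog_arm(motion="0 0 0.05 0;0 0 0 0;0 0 0 0")

```text
time: 13.15
eef_pos: [519.1, 14.7, 23.2]
tcp_rot: [0.537, 0.462, -0.535, 0.461]
force: [-2.9, 7.0, -0.4]
grip_width: 0.137
```

```bash
python3 st.py
```

```text
t 13.15 tcp [-56.33   0.72  23.21] Fj [ 6.49  3.9  -0.37] w 0.137
```

Emit:
jog_arm(motion="0 0 0.05 0;0 0 0 0;0 0 0 0")

```text
time: 13.52
eef_pos: [519.1, 14.7, 23.2]
tcp_rot: [0.537, 0.462, -0.535, 0.46]
force: [-3.3, 9.4, -2.1]
grip_width: 0.133
```

```bash
python3 st.py
```

```text
t 13.525 tcp [-56.35   0.71  23.22] Fj [ 8.74  4.7  -2.07] w 0.133
```

It touched the board at TCP x -56.35 (bar about -79.1, ~5 N), which agrees with the camera estimate. I'll back off to mid-gap and start down.

Emit:
jog_arm(motion="0.01 0 -0.15 0;0.01 0 -0.15 0;0 0 -0.07 0;0 0 0 0;0 0 0 0")

```text
time: 14.15
eef_pos: [519.4, 16.2, 23.1]
tcp_rot: [-0.536, -0.462, 0.536, -0.462]
force: [-4.8, -1.2, 2.3]
grip_width: 0.136
```

```bash
python3 st.py
```

```text
t 14.15 tcp [-54.78   0.71  23.14] Fj [-1.93  4.52  2.3 ] w 0.136
```

Emit:
jog_arm(motion="0.1 0 0.04 0;0.1 0 0.04 0;0.1 0 0.04 0;0.1 0 0.045 0;0 0 0 0")

```text
time: 14.78
eef_pos: [519.2, 15.0, 18.9]
tcp_rot: [0.536, 0.462, -0.536, 0.461]
force: [-4.2, -0.1, 1.8]
grip_width: 0.14
```

```bash
python3 st.py
```

```text
t 14.775 tcp [-56.     0.72  18.89] Fj [-0.73  4.18  1.82] w 0.14
```

Emit:
jog_arm(motion="0.1 0 0.045 0;0.1 0 0.045 0;0 0 0 0")

```text
time: 15.15
eef_pos: [519.0, 14.1, 16.9]
tcp_rot: [0.536, 0.462, -0.536, 0.461]
force: [-3.5, 2.8, 0.4]
grip_width: 0.132
```

```bash
python3 st.py
```

```text
t 15.15 tcp [-56.93   0.71  16.94] Fj [2.2  3.84 0.37] w 0.132
```

No resistance, so the bar is already below the lip's top. I'll continue down.

Emit:
jog_arm(motion="0.1 0 0.048 0;0.1 0 0.048 0;0 0 0 0")

```text
time: 15.52
eef_pos: [518.8, 12.9, 15.0]
tcp_rot: [-0.536, -0.462, 0.536, -0.462]
force: [-3.5, 2.4, -0.3]
grip_width: 0.134
```

```bash
python3 st.py
```

```text
t 15.525 tcp [-58.18   0.7   14.97] Fj [ 1.81  3.87 -0.25] w 0.134
```

Emit:
jog_arm(motion="0.1 0 0.05 0;0.1 0 0.05 0;0 0 0 0")

```text
time: 15.9
eef_pos: [518.7, 11.8, 13.0]
tcp_rot: [-0.536, -0.462, 0.536, -0.462]
force: [-3.6, 1.8, 0.7]
grip_width: 0.136
```

```bash
python3 st.py
```

```text
t 15.9 tcp [-59.21   0.71  12.98] Fj [1.26 3.8  0.73] w 0.136
```

Emit:
jog_arm(motion="0.09 0 0.05 0;0.09 0 0.04 0;0 0 0 0;0 0 0 0")

```text
time: 16.4
eef_pos: [518.6, 11.0, 11.2]
tcp_rot: [-0.536, -0.462, 0.536, -0.462]
force: [-2.7, 2.4, -0.1]
grip_width: 0.136
```

```bash
python3 st.py
```

```text
t 16.4 tcp [-60.04   0.66  11.24] Fj [ 1.92  3.03 -0.08] w 0.136
```

Emit:
jog_arm(motion="0.07 0 0.03 0;0 0 0 0;0 0 0 0")

```text
time: 16.77
eef_pos: [518.6, 10.8, 10.6]
tcp_rot: [-0.536, -0.462, 0.536, -0.462]
force: [-4.6, 1.1, 1.3]
grip_width: 0.134
```

```bash
python3 st.py
```

```text
t 16.775 tcp [-60.29   0.67  10.56] Fj [0.41 4.67 1.29] w 0.134
```

Emit:
jog_arm(motion="0.07 0 0.02 0;0 0 0 0;0 0 0 0")

```text
time: 17.15
eef_pos: [518.6, 10.6, 9.9]
tcp_rot: [0.536, 0.462, -0.536, 0.462]
force: [-4.4, 2.2, 1.4]
grip_width: 0.136
```

```bash
python3 st.py
```

```text
t 17.15 tcp [-60.51   0.6    9.88] Fj [1.47 4.67 1.4 ] w 0.136
```

Emit:
jog_arm(motion="0.07 0 0.02 0;0 0 0 0;0 0 0 0")

```text
time: 17.52
eef_pos: [518.6, 10.4, 9.2]
tcp_rot: [0.536, 0.462, -0.536, 0.462]
force: [-3.9, 1.7, 0.5]
grip_width: 0.136
```

```bash
python3 st.py
```

```text
t 17.525 tcp [-60.66   0.6    9.23] Fj [1.09 4.1  0.55] w 0.136
```

Emit:
jog_arm(motion="0.08 0 0.02 0;0 0 0 0;0 0 0 0")

```text
time: 17.9
eef_pos: [518.6, 10.4, 9.1]
tcp_rot: [0.536, 0.462, -0.535, 0.462]
force: [-5.6, 2.6, 6.7]
grip_width: 0.134
```

```bash
python3 st.py
```

```text
t 17.9 tcp [-60.69   0.56   9.08] Fj [1.69 5.94 6.7 ] w 0.134
```

Emit:
jog_arm(motion="0.08 0 0.02 0;0 0 0 0;0 0 0 0")

```text
time: 18.27
eef_pos: [518.6, 10.3, 8.9]
tcp_rot: [0.536, 0.461, -0.535, 0.462]
force: [-7.6, 3.5, 10.9]
grip_width: 0.137
```

```bash
python3 st.py
```

```text
t 18.275 tcp [-60.71   0.51   8.93] Fj [ 2.25  8.05 10.87] w 0.137
```

It touched the deck at TCP z≈9.1, so the bar is fully down. I'll lift about 0.6 mm clear and draw +x under the lip in small steps.

Emit:
jog_arm(motion="-0.2 0 0 0;0 0 0 0;0.01 0 -0.1 0;0.01 0 -0.1 0;0.01 0 -0.1 0;0 0 0 0")

```text
time: 19.02
eef_pos: [518.8, 12.3, 9.3]
tcp_rot: [-0.535, -0.462, 0.536, -0.462]
force: [-4.6, -1.7, 2.0]
grip_width: 0.138
```

```bash
python3 st.py
```

```text
t 19.025 tcp [-58.75   0.62   9.29] Fj [-2.41  4.31  2.02] w 0.138
```

Emit:
jog_arm(motion="0.01 0 -0.1 0;0.02 0 -0.1 0;0 0 0 0")

```text
time: 19.4
eef_pos: [519.1, 14.3, 9.0]
tcp_rot: [-0.535, -0.462, 0.536, -0.462]
force: [-5.2, -0.9, 1.3]
grip_width: 0.137
```

```bash
python3 st.py
```

```text
t 19.4 tcp [-56.75   0.67   8.99] Fj [-1.75  5.03  1.31] w 0.137
```

Emit:
jog_arm(motion="0.01 0 -0.1 0;0.01 0 -0.1 0;0 0 0 0")

```text
time: 19.77
eef_pos: [519.4, 16.3, 8.8]
tcp_rot: [-0.535, -0.462, 0.536, -0.462]
force: [-5.1, -1.2, 1.0]
grip_width: 0.135
```

```bash
python3 st.py
```

```text
t 19.775 tcp [-54.74   0.67   8.77] Fj [-2.02  4.85  1.03] w 0.135
```

Emit:
jog_arm(motion="0.015 0 -0.1 0;0 0 0 0;0 0 0 0")

```text
time: 20.15
eef_pos: [519.5, 17.3, 8.6]
tcp_rot: [-0.535, -0.462, 0.536, -0.462]
force: [-5.1, -2.4, 2.7]
grip_width: 0.137
```

```bash
python3 st.py
```

```text
t 20.15 tcp [-53.7   0.7   8.6] Fj [-3.12  4.63  2.7 ] w 0.137
```

Emit:
jog_arm(motion="0.02 0 -0.1 0;0 0 0 0;0 0 0 0")

```text
time: 20.52
eef_pos: [519.7, 18.3, 8.4]
tcp_rot: [-0.535, -0.462, 0.536, -0.462]
force: [-5.5, -2.0, 2.3]
grip_width: 0.139
```

```bash
python3 st.py
```

```text
t 20.525 tcp [-52.73   0.7    8.4 ] Fj [-2.87  5.14  2.26] w 0.139
```

Emit:
jog_arm(motion="0.02 0 -0.1 0;0 0 0 0;0 0 0 0")

```text
time: 20.9
eef_pos: [519.7, 18.5, 8.3]
tcp_rot: [-0.535, -0.461, 0.536, -0.462]
force: [-5.8, -4.8, 3.3]
grip_width: 0.139
```

```bash
python3 st.py
```

```text
t 20.9 tcp [-52.48   0.72   8.35] Fj [-5.61  4.96  3.33] w 0.139
```

The bar has reached the post at TCP x -52.5. I'll pull slightly more to confirm, then release.

Emit:
jog_arm(motion="0 0 -0.06 0;0 0 0 0;0 0 0 0")

```text
time: 21.28
eef_pos: [519.7, 18.6, 8.4]
tcp_rot: [-0.534, -0.461, 0.536, -0.463]
force: [-5.7, -6.5, 3.1]
grip_width: 0.137
```

```bash
python3 st.py
```

```text
t 21.275 tcp [-52.39   0.71   8.35] Fj [-7.27  4.6   3.08] w 0.137
```

Emit:
jog_arm(motion="0 0 0 0;0 0 0 0;0 0 0 0;0 0 0 0;-0.3 0 0 0;-1 0 0 0;-2 0 0 0;-3 0 0 0;-3 0 0 0;-3 0 0 0;0 0 0 0", hand=110)

```text
time: 22.65
eef_pos: [521.9, 20.5, 134.2]
tcp_rot: [0.537, 0.46, -0.534, 0.463]
force: [0.5, -0.2, -1.6]
grip_width: 0.57
```

```bash
python3 st.py; python3 - <<'E'
from h import *
s=get_state();im=get_image("wrist");cv2.imwrite("pics/w6.png",im)
json.dump({k:np.array(s[k]).tolist() for k in("eef_pos","tcp_rot")},open("s6.json","w"))
a=cv2.resize(im[60:280,190:330],None,fx=2.7,fy=2.7,interpolation=2)
cv2.imwrite("pics/c6.png",np.uint8(255*(a/255.)**1.5))
for v in((.8,-.17),(.84,-.16)):print(v,{n:((proj("wrist",jw(p),s)-[190,60])*2.7).round().tolist() for n,p in kin(*v).items()})
E
```

```text
t 22.65 tcp [-50.14  -1.14 134.22] Fj [-0.16 -0.51 -1.6 ] w 0.57
(0.8, -0.17) {'lp': [177.0, 140.0], 'bar': [176.0, 386.0], 'knob': [176.0, 367.0], 'he': [178.0, 44.0]}
(0.84, -0.16) {'lp': [177.0, 139.0], 'bar': [176.0, 385.0], 'knob': [176.0, 365.0], 'he': [178.0, 37.0]}
```

View pics/c6.png

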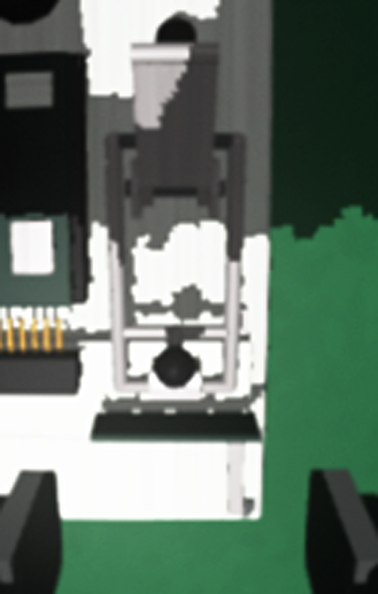

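The bar (y≈385) sits in front of the board (405–440), seated against the post, and the lever is at ≈0.8. Next I'll shut the fingers and go to just off the handle's upper face.

Emit:
jog_arm(motion="0 -0.11 -3.4 0;0 0 -3.27 0;0 0 0 0;0 0 0 0;2.5 0 0 0;2.5 0 0 0;2 0 0 0;1 0 0 0;0.5 0 0 0;0 0 0 0;0 0 0 0", hand=255)

```text
time: 24.08
eef_pos: [529.4, 86.6, 46.9]
tcp_rot: [0.536, 0.461, -0.535, 0.462]
force: [-0.0, 0.0, 0.1]
grip_width: 0.003
```

```bash
python3 st.py; python3 - <<'E'
import numpy as np
for th in np.arange(.75,1.6,.05):
    r=58;print(round(th,2),"tcp",(-8*np.cos(th)+r*np.sin(th)-11).round(1),(27+8*np.sin(th)+r*np.cos(th)-33).round(1))
E
```

```text
t 24.075 tcp [16.3   1.72 46.93] Fj [0.04 0.02 0.08] w 0.003
0.75 tcp 22.7 41.9
0.8 tcp 25.0 40.1
0.85 tcp 27.3 38.3
0.9 tcp 29.5 36.3
0.95 tcp 31.5 34.2
1.0 tcp 33.5 32.1
1.05 tcp 35.3 29.8
1.1 tcp 37.1 27.4
1.15 tcp 38.7 25.0
1.2 tcp 40.2 22.5
1.25 tcp 41.5 19.9
1.3 tcp 42.7 17.2
1.35 tcp 43.8 14.5
1.4 tcp 44.8 11.7
1.45 tcp 45.6 8.9
1.5 tcp 46.3 6.1
1.55 tcp 46.8 3.2
```

Emit:
jog_arm(motion="0.15 0.15 -0.2 0;0.15 0 -0.2 0;0.15 0 -0.2 0;0 0 0 0")

```text
time: 24.58
eef_pos: [531.2, 92.5, 41.7]
tcp_rot: [0.536, 0.462, -0.536, 0.462]
force: [0.7, 0.2, 0.3]
grip_width: -0.001
```

Emit:
jog_arm(motion="0.1 0 -0.1 0;0.1 0 -0.1 0;0 0 0 0")

```text
time: 24.95
eef_pos: [531.6, 94.3, 40.2]
tcp_rot: [0.536, 0.462, -0.536, 0.462]
force: [-1.0, -0.3, 4.3]
grip_width: -0.001
```

```bash
python3 st.py
```

```text
t 24.95 tcp [24.28  0.72 40.21] Fj [-0.42  0.97  4.34] w -0.001
```

Contact came at almost exactly the predicted point. I'll push along the arc while watching the force.

Emit:
jog_arm(motion="0.18 0 -0.23 0;0.2 0 -0.22 0;0.21 0 -0.2 0;0 0 0 0")

```text
time: 25.45
eef_pos: [532.6, 101.0, 34.1]
tcp_rot: [0.536, 0.462, -0.535, 0.462]
force: [-0.1, 1.0, 3.9]
grip_width: -0.001
```

```bash
python3 st.py
```

```text
t 25.45 tcp [31.02  0.73 34.08] Fj [0.97 0.25 3.9 ] w -0.001
```

Emit:
jog_arm(motion="0.21 0 -0.2 0;0.23 0 -0.18 0;0 0 0 0")

```text
time: 25.82
eef_pos: [533.1, 104.8, 29.3]
tcp_rot: [0.536, 0.462, -0.535, 0.462]
force: [0.7, 0.5, 2.2]
grip_width: -0.002
```

```bash
python3 st.py
```

```text
t 25.825 tcp [34.85  0.78 29.33] Fj [ 0.61 -0.57  2.2 ] w -0.002
```

Emit:
jog_arm(motion="0.24 0 -0.17 0;0.24 0 -0.16 0;0 0 0 0")

```text
time: 26.2
eef_pos: [533.6, 107.9, 24.3]
tcp_rot: [0.536, 0.462, -0.536, 0.462]
force: [0.4, 0.4, 0.5]
grip_width: -0.002
```

```bash
python3 st.py
```

```text
t 26.2 tcp [37.95  0.85 24.3 ] Fj [ 0.48 -0.31  0.52] w -0.002
```

Emit:
jog_arm(motion="0.25 0 -0.15 0;0.26 0 -0.13 0;0 0 0 0")

```text
time: 26.58
eef_pos: [533.7, 110.5, 19.1]
tcp_rot: [-0.535, -0.462, 0.536, -0.461]
force: [-0.1, -0.8, 1.4]
grip_width: 0.003
```

```bash
python3 st.py; python3 - <<'E'
from h import *
s=get_state();im=get_image("wrist");cv2.imwrite("pics/w7.png",im)
a=cv2.resize(im[150:384,170:350],None,fx=2.5,fy=2.5,interpolation=2)
b=get_image("side");cv2.imwrite("pics/s7.png",b)
b=cv2.resize(b[140:240,160:245],None,fx=4,fy=4,interpolation=2);o=np.zeros((600,800,3),np.uint8);o[:585,:450]=a;o[:400,460:800]=b
cv2.imwrite("pics/c7.png",o)
E
```

```text
t 26.575 tcp [40.55  1.11 19.07] Fj [-0.78 -0.05  1.38] w 0.003
```

View pics/c7.png

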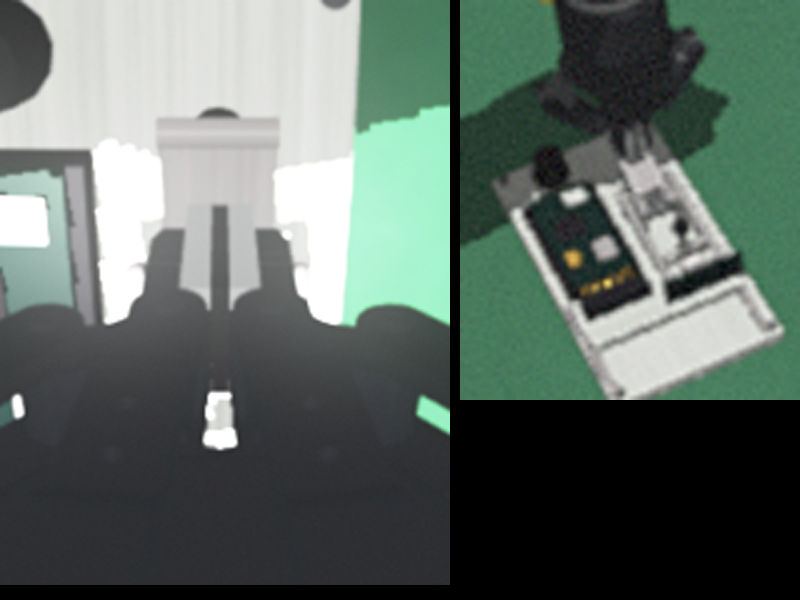

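The side view shows the lever pushed over, the knob at crop (682,228) and the board at about (703,280). I'll check the knob's pixel against the hooked and slipped-out cases.

```bash
python3 - <<'E'
from h import *
f=lambda p:((proj("side",jw(p))-[160,140])*4+[460,0]).round().tolist()
for nm,v in(("hooked",(1.25,-.075)),("lip",(1.25,-.06)),("slipped, turned along",(1.25,.28))):
    k=kin(*v);print(nm,{n:f(k[n]) for n in("knob","bar")},k["bar"].round(1))
for d in(0,3): print("board top ends",f((-82.1+d,30,46)),f((-82.1+d,-30,46)))
print("plate corner",f((-135,-35,12)),f((-135,95,12)),f((95,95,12)))
E
```

```text
hooked {'knob': [682.0, 225.0], 'bar': [697.0, 270.0]} [-68.3   0.   25.1]
lip {'knob': [682.0, 223.0], 'bar': [697.0, 269.0]} [-68.4   0.   26.4]
slipped, turned along {'knob': [672.0, 192.0], 'bar': [692.0, 239.0]} [-65.    0.   56.7]
board top ends [664.0, 282.0] [742.0, 249.0]
board top ends [662.0, 279.0] [740.0, 246.0]
plate corner [784.0, 329.0] [613.0, 404.0] [493.0, 176.0]
```

The knob matches the hooked prediction, (682,225), and not the slipped one, (672,192). I'll finish the press.

Emit:
jog_arm(motion="0.26 0 -0.12 0;0.27 0 -0.11 0;0.28 0 -0.1 0;0.28 0 -0.08 0;0 0 0 0")

```text
time: 27.3
eef_pos: [534.4, 114.7, 8.3]
tcp_rot: [-0.536, -0.462, 0.536, -0.461]
force: [0.1, -0.0, 0.3]
grip_width: 0.002
```

```bash
python3 st.py
```

```text
t 27.3 tcp [44.88  1.06  8.31] Fj [ 0.   -0.1   0.31] w 0.002
```

Emit:
jog_arm(motion="0.15 0 -0.03 0;0.15 0 -0.03 0;0 0 0 0")

```text
time: 27.68
eef_pos: [534.8, 115.0, 7.0]
tcp_rot: [0.536, 0.461, -0.535, 0.462]
force: [-3.1, -1.5, 9.8]
grip_width: 0.004
```

```bash
python3 st.py
```

```text
t 27.675 tcp [45.2   0.73  7.02] Fj [-1.97  2.87  9.77] w 0.004
```

Force rose to 9.8 N at TCP z 7 after being zero, so the lever has probably snapped flat and the tip touched its top. I'll lift off and look.

Emit:
jog_arm(motion="-0.5 0 0 0;-2 0 0 0;-4 0 0 0;-5 0 0 0;-5 0 0 0;0 0 0 0;0 0 0 0")

```text
time: 28.55
eef_pos: [534.0, 115.1, 170.0]
tcp_rot: [-0.535, -0.462, 0.536, -0.461]
force: [-0.4, -0.3, -1.0]
grip_width: -0.0
```

```bash
python3 st.py; python3 - <<'E'
from h import *
s=get_state();im=get_image("wrist");cv2.imwrite("pics/w8.png",im)
a=cv2.resize(im[100:384,170:340],None,fx=2.1,fy=2.1,interpolation=2)
b=cv2.resize(get_image("side")[150:240,160:245],None,fx=4.7,fy=4.7,interpolation=2)
o=np.zeros((600,770,3),np.uint8);o[:a.shape[0],:a.shape[1]]=np.uint8(255*(a/255.)**1.4);o[:b.shape[0],365:365+b.shape[1]]=b
cv2.imwrite("pics/c8.png",o)
g=lambda p:((proj("wrist",jw(p),s)-[170,100])*2.1).round().tolist();f=lambda p:((proj("side",jw(p))-[160,150])*4.7+[365,0]).round().tolist()
for v in((1.4,-.03),(1.5,0),(1.571,0)):
    k=kin(*v);print(v,{n:(g(k[n]),f(k[n])) for n in k})
E
```

```text
t 28.55 tcp [ 45.15   1.57 169.99] Fj [-0.36  0.31 -1.02] w -0.0
(1.4, -0.03) {'lp': ([186.0, 199.0], [582.0, 166.0]), 'bar': ([185.0, 347.0], [643.0, 269.0]), 'knob': ([185.0, 340.0], [625.0, 215.0]), 'he': ([187.0, 118.0], [551.0, 99.0])}
(1.5, 0) {'lp': ([186.0, 198.0], [583.0, 168.0]), 'bar': ([185.0, 347.0], [643.0, 268.0]), 'knob': ([185.0, 338.0], [625.0, 215.0]), 'he': ([187.0, 113.0], [551.0, 105.0])}
(1.571, 0) {'lp': ([186.0, 197.0], [583.0, 170.0]), 'bar': ([185.0, 346.0], [644.0, 270.0]), 'knob': ([185.0, 337.0], [625.0, 216.0]), 'he': ([187.0, 110.0], [551.0, 109.0])}
```

View pics/c8.png

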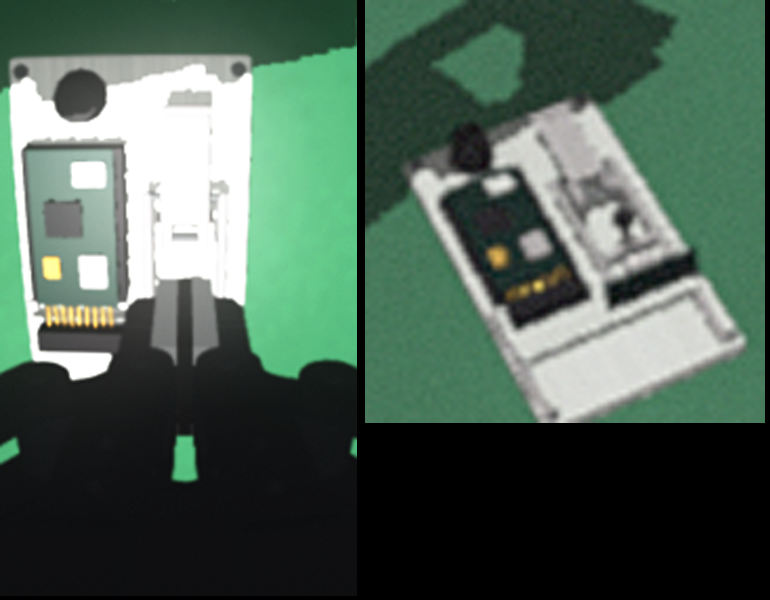

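The images agree with a flat lever: side predicts the handle end at (551,109), and it's seen at about (555,112). I'll confirm by touch with a second light press further out on the handle, which should meet a hard stop at the same height.

Emit:
jog_arm(motion="5 0.1 -0.5 0;5 0 0 0;4 0 0 0;1.5 0 0 0;0.4 0 0 0;0.1 0 0 0;0 0 0 0")

```text
time: 29.52
eef_pos: [537.3, 120.2, 11.9]
tcp_rot: [0.536, 0.461, -0.535, 0.462]
force: [-0.8, 0.5, 0.3]
grip_width: -0.001
```

```bash
python3 st.py
```

```text
t 29.525 tcp [50.67 -0.98 11.92] Fj [0.35 0.85 0.29] w -0.001
```

Emit:
jog_arm(motion="0.1 0 0 0;0.1 0 0 0;0 0 0 0;0 0 0 0")

```text
time: 30.02
eef_pos: [536.3, 120.0, 8.7]
tcp_rot: [0.536, 0.462, -0.536, 0.462]
force: [-0.5, -0.6, -0.3]
grip_width: 0.002
```

```bash
python3 st.py
```

```text
t 30.025 tcp [ 5.033e+01 -4.000e-02  8.680e+00] Fj [-0.63  0.39 -0.31] w 0.002
```

Emit:
jog_arm(motion="0.1 0 0 0;0.1 0 0 0;0 0 0 0;0 0 0 0")

```text
time: 30.52
eef_pos: [536.4, 120.0, 7.1]
tcp_rot: [0.536, 0.462, -0.536, 0.462]
force: [-0.8, -0.6, 6.0]
grip_width: 0.002
```

```bash
python3 st.py
```

```text
t 30.525 tcp [50.37 -0.09  7.12] Fj [-0.73  0.68  5.96] w 0.002
```

Emit:
jog_arm(motion="0.1 0 0 0;0 0 0 0;0 0 0 0")

```text
time: 30.9
eef_pos: [536.5, 120.0, 7.0]
tcp_rot: [0.536, 0.461, -0.535, 0.462]
force: [-3.0, -1.0, 12.0]
grip_width: 0.001
```

```bash
python3 st.py
```

```text
t 30.9 tcp [50.4  -0.17  6.96] Fj [-1.41  2.79 11.97] w 0.001
```

It met a hard stop at the same height 5 mm further out, so the handle is flat on its stop. I'll lift clear and hand in.

Emit:
jog_arm(motion="-0.5 0 0 0;-2 0 0 0;-4 0 0 0;-4 0 0 0;0 0 0 0;0 0 0 0;0 0 0 0")

```text
time: 31.78
eef_pos: [535.3, 119.8, 109.1]
tcp_rot: [-0.535, -0.462, 0.537, -0.461]
force: [0.3, -0.0, 0.4]
grip_width: -0.001
```

```bash
python3 st.py; python3 -c "
from workcell import *
print(job_done())"
```

```text
t 31.775 tcp [ 49.97   0.98 109.13] Fj [ 0.02 -0.25  0.44] w -0.001
the job is handed in; nothing more can be done
None
```

I closed the latch and handed the job in at about 32 s. No verdict was reported, so the result rests on my own checks.

**What I did:** I gripped the loop by its knob and felt for the circuit board; the tool force read up to 8.7 N, part of it lever friction. I backed off to mid-gap, lowered the bar to the deck and drew it under the lip to the post at about 7 N. Then I let go and pressed the lever over along its arc. The highest reading at the handle was about 12 N, against the 30 N limit.

**Last checks:**
- **Loop:** a side picture at lever angle about 1.25 matched the hooked position and not the slipped-out one.
- **Lever:** two presses 5 mm apart along the handle met a hard stop at the same height. The lever end in the side picture fits flat.
- **Carriage:** I did not measure its travel directly. The geometry gives about 3 mm, close to the 2 mm minimum, because the keeper sat near the +x end of its range.

**What failed or disagreed:**
- **First grasp:** it closed empty because the real fingertips stand about 30 mm short of the stated tool point. I re-gripped lower.
- **Cameras:** the scene and side cameras disagreed by about 8 mm on the jig's position, so I relied on the wrist camera and touch.
- **Lever end in the last wrist picture:** its row was off the prediction by 5 to 17 pixels, towards the flat side.
- **Bystanders:** I noticed no contact with the other things, but did not measure them at the end.

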